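Fetch the climate logger from among the potted seedlings

ROBOT

A 7-joint arm with a two-finger parallel gripper is mounted at the origin on the work surface. World frame = base frame: x ahead of the robot, y to its left, z up, the work surface at z = 0. Lengths are in m, angles in rad, forces in N, time in s.
With the tool pointing down it reaches from about 0.4 to 0.85 m from the base axis. Payload 4.5 kg.
Tool frame: the origin (TCP) lies between the finger pads; the fingertips stand 14 mm ahead of it and the grasp point (between the pads) lies 5 mm behind it (robot.tip_reach is the distance from the TCP to the fingertips, in m); z points along the fingers, y is the line along which they close (so a half turn about z gives the same grasp; the last joint's range is limited). The gripper opens to 85 mm and grips with 20 to 120 N. Pads are 22 mm wide; open, the fingers measure 114 mm over their backs; the gripper's body (76 mm by 85 mm) begins 54 mm behind the grasp point. The pads swing forward as they close: fully open they stand 13 mm farther back than shut.
Start: joints at [1.163, 0.689, -0.195, 1.565, 0.157, 0.902, -0.215], TCP at [0.267, -0.565, 0.245] pointing down, gripper open.
Joint ranges: [-3.01, 3.01], [-0.46, 2.08], [-1.47, 1.51], [0.13, 2.56], [-1, 4.14], [0.04, 2.09], [-2.66, 2.66]. Speed limits (rad/s): [2.57, 2.57, 3.14, 3.14, 3.14, 3.14, 3.14].

INTERFACE

Orientations are given as a unit quaternion [x, y, z, w].
In Python, from cell import robot gives the robot as it stands.
- The arm moves only by the shell command python3 -m inch 'ROWS' [OPENING]. ROWS is JSON, a list of rows, each an object with "xyz": the shift along the tool's x, y, z in m, a list of three; "twist": the turn about the tool's z in rad. In form: [{"xyz": [dx, dy, dz], "twist": twist}, ...]. A call has 1 to 5 rows; each row shifts and turns the commanded pose from where the row before left it, along the tool's axes as they then stand; what a row does not reach is not made up. A row lasts 1/8 s, in which the tool goes at most 62.5 mm and 10.7 degrees, less where a joint would pass 70% of its speed; a pose out of reach is approached as far as the arm can. A call is refused whole if a number of a shift passes 0.0625 or a number of a turn 0.188, either way. A call with a gripper value outside its range is refused whole. OPENING is the opening, from -1 (shut) to 1 (fully open), set as the call begins (- or left out, the last holds). The fingers move at their own pace and stop on an object; the grip force is fixed at half the most. Time passes only in rows, so rows that do not move let the fingers close. It gives the time, the measured TCP pose, the force, the opening and the grip force at its end, in the units of the state.
- robot.state(): the state, without advancing time (a new reading comes with each control period).
- robot.camera(name): name is "scene" or "side" or "wrist"; returns (picture, depth): 480x640x3 uint8, red, green, blue; 480x640 float32, m along the optical axis (not along the pixel's ray), 0 where there is no reading.
- robot.camera_model(name): a dict with "fovy" (degrees; the focal length in pixels is half the picture's height over the tangent of half this angle, whatever the lens; pixels are square), "cx", "cy" (the principal point, pixels), "eye" and "orientation" of the camera in the world; the wrist camera has in their place "hand_eye" (4x4, takes a point from camera to tool coordinates, whose origin is the TCP and whose axes are the flange's). Camera axes: x right, y up, looking along -z (the intrinsics and any distortion apply to the point x, -y, -z); pixel columns grow to the right and rows downward; lengths in m; the calibration is good to about 2 mm. A picture is of the moment at which its call begins: read the wrist's pose just before it. camera_model takes no time and is no camera call.
- robot.finish_job(): hands the job in; it is judged then, once.
The state is a dict: "time_s": time; "q": joint angles; "dq": joint speeds; "joint_torque": joint torques, N m; "tcp_pos": TCP position; "tool_rot": TCP orientation; "ft_force": force on the tool from outside, world axes, zero at the start; "moment": the same for the moment, N m; "width": finger opening in m; "finger_force": force on a finger pad.
Only numpy, scipy, OpenCV 4.12 (cv2) and the standard library are available. Lean on these libraries where they do the work, as an engineer would, in place of code of your own. Each camera call takes 0.05 s, during which the arm holds its last target. There are 200 camera calls.

TASK

The climate logger stands on the black stand, hemmed in by three seedling pots. Set all three pots aside together on the wooden board, put the logger upright on the middle of the blue read-out dock while they stand there, then put every pot back upright on the mat of its own colour with its whole foot on the mat. Never tip a pot over, and leave the spray bottle where it is.

Things in the scene. Friction and masses are not known exactly. Their poses are not given: they have to be found in the camera images.
- pot_terracotta_center (a point): terracotta-orange round plant pot, 95 mm tall, full of tan pumice, with a tiny seedling that rises 20 mm above the rim; foot 52 mm across, widening to a straight collar 64 mm across over the top 33 mm, where it is best gripped (the collar reaches from 14.5 mm to 47.5 mm above this point); about 0.2 kg. Point: on the pot's axis, half-way up (47.5 mm above its foot); z up along the axis. At the start it stands on the mat of its own colour.
- pot_green_center (a point): dark green round plant pot, 95 mm tall, full of tan pumice, with a tiny seedling that rises 20 mm above the rim; foot 52 mm across, widening to a straight collar 64 mm across over the top 33 mm, where it is best gripped (the collar reaches from 14.5 mm to 47.5 mm above this point); about 0.2 kg. Point: on the pot's axis, half-way up (47.5 mm above its foot); z up along the axis. At the start it stands on the mat of its own colour.
- pot_pink_center (a point): magenta-pink round plant pot, 95 mm tall, full of tan pumice, with a tiny seedling that rises 20 mm above the rim; foot 52 mm across, widening to a straight collar 64 mm across over the top 33 mm, where it is best gripped (the collar reaches from 14.5 mm to 47.5 mm above this point); about 0.2 kg. Point: on the pot's axis, half-way up (47.5 mm above its foot); z up along the axis. At the start it stands on the mat of its own colour.
- mat_terracotta_top (a point): fixed flat round mat, terracotta-orange, 80 mm across, 3 mm thick, on the round black stand (224 mm across, 8 mm thick); home of the pot of that colour. Point: centre of the mat's top face, 11 mm above the bench; z up. The three mats lie 66 mm from the stand's centre, 120 degrees apart; which colour is where varies.
- mat_green_top (a point): fixed flat round mat, dark green, 80 mm across, 3 mm thick, on the round black stand (224 mm across, 8 mm thick); home of the pot of that colour. Point: centre of the mat's top face, 11 mm above the bench; z up. The three mats lie 66 mm from the stand's centre, 120 degrees apart; which colour is where varies.
- mat_pink_top (a point): fixed flat round mat, magenta-pink, 80 mm across, 3 mm thick, on the round black stand (224 mm across, 8 mm thick); home of the pot of that colour. Point: centre of the mat's top face, 11 mm above the bench; z up. The three mats lie 66 mm from the stand's centre, 120 degrees apart; which colour is where varies.
- logger_center (a point): climate logger: white plastic puck with a dark face, 50 mm across, 34 mm tall, 90 g; at the start it stands on the middle of the black stand (8 mm above the bench), hemmed in by the three pots. Point: its centre, 17 mm above its underside; z up.
- dock_top (a point): read-out dock: fixed blue round pad, 76 mm across, 8 mm thick, with a thin white ring marking its middle, on the bench. Point: centre of its top face, 8 mm above the bench; z up.
- board_top (a point): fixed pale wooden board on the bench, 140 mm (its x) by 300 mm (its y), 12 mm thick, empty at the start: the place to set the pots aside. Point: centre of its top face, 12 mm above the bench; y runs along its length, z up.
- spray_bottle: bystander: clear spray bottle with green and orange head, 66 mm across, 180 mm tall, 0.4 kg, beyond the dock. Origin: centre of its underside.
Mind the look-alikes: they are no part of the job. There is more than one size of the part that bears dock_top; the job needs the smallest. Of the things shaped like the part that bears logger_center, the white one is meant.

How it is judged:
On the way, in this order (a step that is already met when the one before it is completed fails the run):
1. all three pots stand upright on the wooden board together (x of pot_terracotta_center in the frame of board_top between -0.055 and 0.055 m and y of pot_terracotta_center in the frame of board_top between -0.135 and 0.135 m and z of pot_terracotta_center in the frame of board_top between 0.04 and 0.055 m and angle between each of pot_terracotta_center, pot_green_center, pot_pink_center's own z axis and vertical below 0.12 rad and x of pot_green_center in the frame of board_top between -0.055 and 0.055 m and y of pot_green_center in the frame of board_top between -0.135 and 0.135 m and z of pot_green_center in the frame of board_top between 0.04 and 0.055 m and x of pot_pink_center in the frame of board_top between -0.055 and 0.055 m and y of pot_pink_center in the frame of board_top between -0.135 and 0.135 m and z of pot_pink_center in the frame of board_top between 0.04 and 0.055 m), for 0.2 s.
2. the logger stands on the middle of the dock while the three pots are still on the board (all of step 1 and horizontal distance between logger_center and dock_top below 0.013 m and z of logger_center in the frame of dock_top between 0.012 and 0.022 m and angle between logger_center's own z axis and vertical below 0.12 rad and linear speed of logger below 0.02 m/s), for 0.2 s.
At the end, for the whole second after the job is handed in: Each pot stands upright and at rest on the mat of its own colour, its axis within 14 mm of the mat's centre, and the logger stands upright and at rest on the dock within 13 mm of its centre (horizontal distance between pot_terracotta_center and mat_terracotta_top below 0.014 m and z of pot_terracotta_center in the frame of mat_terracotta_top between 0.04 and 0.055 m and angle between each of pot_terracotta_center, pot_green_center, pot_pink_center, logger_center's own z axis and vertical below 0.12 rad and linear speed of each of pot_terracotta, pot_green, pot_pink, logger below 0.02 m/s and horizontal distance between pot_green_center and mat_green_top below 0.014 m and z of pot_green_center in the frame of mat_green_top between 0.04 and 0.055 m and horizontal distance between pot_pink_center and mat_pink_top below 0.014 m and z of pot_pink_center in the frame of mat_pink_top between 0.04 and 0.055 m and horizontal distance between logger_center and dock_top below 0.013 m and z of logger_center in the frame of dock_top between 0.012 and 0.022 m); the robot touches nothing.
It fails at once if a pot is tipped over (more than about 45 degrees) (angle between any of pot_terracotta_center, pot_green_center, pot_pink_center's own z axis and vertical above 0.8 rad).
It fails at once if the spray bottle is moved by more than 20 mm (distance of spray_bottle from where it was at the start of the episode above 0.02 m).
It also fails if it takes over 136 s, if anything falls off the work surface, if the arm or the gripper's body presses on something with over 40 N, if the wrist force passes 120 N, or if a joint passes its speed limit or range.

## Working session

There is one attempt and no reset: what is moved stays moved. The work goes in short steps, Python scripts to look and compute and a shell command to move; the robot and the scene stay as the last step left them, time stands still between calls to the robot, and variables do not carry over. Pictures are saved under pics/ and viewed, at most 14 in all, crops included, and the job is handed in when it is done.

```bash
ls; mkdir -p pics; python3 - <<'E'
from cell import robot
import cv2
for n in ["scene","side"]:
    p,d=robot.camera(n); cv2.imwrite(f"pics/{n}0.png",p[:,:,::-1]); m=robot.camera_model(n); print(n,m,(d>0).mean())
print(robot.camera_model("wrist")); print(robot.state())
E
```

```text
pics
scene {'fovy': 54.593274081324445, 'cx': 323.60221006038796, 'cy': 231.69889576457885, 'eye': array([ 0.88065533, -0.48501815,  0.76517247]), 'orientation': array([0.31746984, 0.10495087, 0.27816873, 0.90045565])} 0.9958658854166667
side {'fovy': 53.049205410131236, 'cx': 317.0850626136299, 'cy': 239.67046143650788, 'eye': array([0.18748252, 0.41369742, 0.62563959]), 'orientation': array([-0.12648658,  0.34389931,  0.87475209, -0.31708547])} 0.9962174479166667
{'fovy': 59.47192403137869, 'cx': 318.6360674265521, 'cy': 236.47937931924278, 'hand_eye': array([[-4.26424762e-04,  9.59912313e-01,  2.80300141e-01,
         7.10962880e-02],
       [ 9.99999895e-01,  4.55840359e-04, -3.97504455e-05,
         1.00858205e-04],
       [-1.65929059e-04,  2.80300094e-01, -9.59912407e-01,
        -1.27707987e-01],
       [ 0.00000000e+00,  0.00000000e+00,  0.00000000e+00,
         1.00000000e+00]])}
{'time_s': 0.1, 'q': array([ 1.16281211,  0.68990511, -0.19449927,  1.56624113,  0.15729734,
        0.90248362, -0.21510656]), 'dq': array([ 0.00205242, -0.0027024 , -0.00294171, -0.00307637,  0.0019068 ,
        0.00097935, -0.00102737]), 'joint_torque': array([-3.70971946e-03, -5.40595508e+01, -1.27123911e+00, -1.58981985e+01,
        9.44078114e-03,  4.38973846e-03, -5.53024233e-05]), 'tcp_pos': array([ 0.26693572, -0.56451482,  0.24456027]), 'tool_rot': array([ 9.75696329e-01,  2.19125521e-01, -2.42844161e-04, -7.87535621e-04]), 'ft_force': array([-0.18122534, -0.6850745 ,  0.71074515]), 'moment': array([-0.00119602,  0.00356728,  0.03133458]), 'finger_force': 0.0, 'width': 0.08567183333907132}
```

View pics/scene0.png

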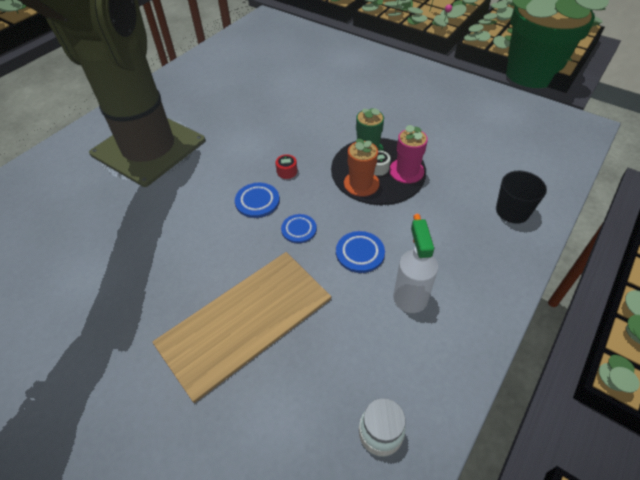

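View pics/side0.png

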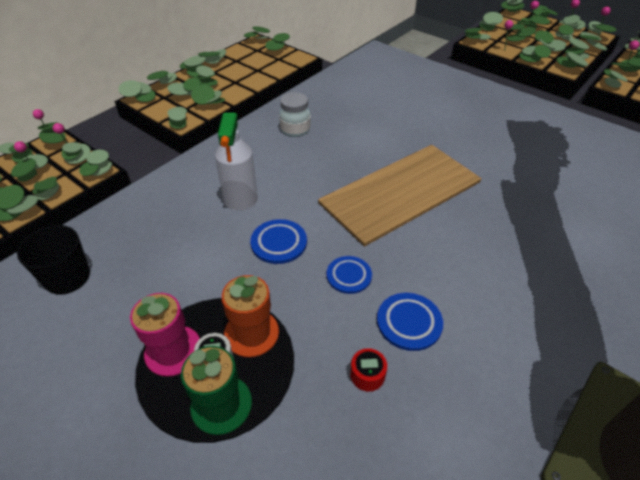

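The scene view shows the small dock at about (299,228), the board around (243,325), and the pots at (362,165) terracotta, (410,155) pink and (370,130) green. The logger is at (382,163), and the red puck at (287,166) is a decoy. The side view agrees: small dock at (349,274), stand at (215,365).

```bash
cat > h.py <<'E'
import numpy as np, cv2
from scipy.spatial.transform import Rotation as R
from scipy.optimize import least_squares
from cell import robot
def cam(name):
    m=robot.camera_model(name); s=robot.state(); p,d=robot.camera(name)
    f=240/np.tan(np.radians(m["fovy"])/2)
    if name=="wrist":
        H=m["hand_eye"]; Rt=R.from_quat(s["tool_rot"]).as_matrix()
        Rw=Rt@H[:3,:3]; e=s["tcp_pos"]+Rt@H[:3,3]
    else: Rw=R.from_quat(m["orientation"]).as_matrix(); e=np.array(m["eye"])
    v,u=np.mgrid[0:480,0:640]
    rays=np.stack([(u-m["cx"])/f,-(v-m["cy"])/f,-np.ones_like(u,float)],-1)@Rw.T
    hsv=cv2.cvtColor(p,cv2.COLOR_RGB2HSV)
    return dict(p=p,d=d,e=e,rays=rays,P=e+rays*d[...,None],hsv=hsv)
def onplane(c,z): return c["e"]+c["rays"]*((z-c["e"][2])/c["rays"][...,2])[...,None]
def mask(c,col):
    h,s,v=[c["hsv"][...,i].astype(int) for i in range(3)]
    g=(s>110)&(v>40)
    return {"terracotta":g&(h>=3)&(h<=13)&(s>185),"green":(s>110)&(h>60)&(h<95)&(v>20),"pink":g&(h>=155)&(h<=176),
      "blue":g&(h>100)&(h<125)&(s>170),"dark":v<45,"wood":(h>8)&(h<28)&(s>60)&(v>90),"white":(s<60)&(v>120)}[col]
def circ(P,r):
    return least_squares(lambda x:np.hypot(P[:,0]-x[0],P[:,1]-x[1])-r,P[:,:2].mean(0),loss="soft_l1",f_scale=.002).x
E
cat > m.py <<'E'
from h import *
C={n:cam(n) for n in ["scene","side"]}
roi=lambda P:(P[...,0]>.2)&(P[...,0]<.95)&(abs(P[...,1])<.6)
for n,c in C.items():
    P=c["P"]; z=P[...,2]
    print(n)
    for col in ["terracotta","green","pink"]:
        mk=mask(c,col)&roi(P)
        a=P[mk&(z>.077)&(z<.102)]; b=P[mk&(z>.003)&(z<.018)]
        if len(a)>20: print(col,"pot",len(a),circ(a,.032).round(4))
    k,l,st,ce=cv2.connectedComponentsWithStats((mask(c,"blue")&roi(P)&(z<.03)).astype(np.uint8))
    Q=onplane(c,.008)
    for i in range(1,k):
        if st[i,4]>150:
            m_=cv2.findContours((l==i).astype(np.uint8),cv2.RETR_EXTERNAL,cv2.CHAIN_APPROX_NONE)[0][0][:,0]
            q=Q[m_[:,1],m_[:,0],:2].astype(np.float32); (x,y),r=cv2.minEnclosingCircle(q); print("dock",round(x,4),round(y,4),"r",round(r,4))
    k,l,st,ce=cv2.connectedComponentsWithStats((mask(c,"wood")&roi(P)&(z<.03)).astype(np.uint8))
    i=1+st[1:,4].argmax(); q=onplane(c,.012)[l==i][:,:2].astype(np.float32); print("board",cv2.minAreaRect(q))
for col,z,r in [("terracotta",.011,.04),("green",.011,.04),("pink",.011,.04),("dark",.008,.112)]:
    q=[]
    for c in C.values():
        P=c["P"];s=mask(c,col)&roi(P)&(abs(P[...,2]-z)<.006)
        s=cv2.morphologyEx(s.astype(np.uint8),cv2.MORPH_OPEN,np.ones((2,2)))>0
        k,l,st,_=cv2.connectedComponentsWithStats(s.astype(np.uint8)); s=l==1+st[1:,4].argmax()
        q.append(onplane(c,z)[s][:,:2])
    for a in q+[np.vstack(q)]:
        (x,y),rr=cv2.minEnclosingCircle(a.astype(np.float32)); print(col,"mat",len(a),round(x,4),round(y,4),round(rr,4))
E
python3 m.py
```

```text
scene
green pot 187 [0.4664 0.2865]
pink pot 243 [0.5806 0.2765]
dock 0.3473 0.0103 r 0.05
dock 0.3443 0.0121 r 0.0287
dock 0.4738 -0.0049 r 0.037
dock 0.4721 -0.0031 r 0.0209
dock 0.6141 0.0166 r 0.0502
dock 0.6116 0.0192 r 0.0291
board ((0.5224794745445251, -0.23458874225616455), (0.29813259840011597, 0.1422632485628128), 75.42324829101562)
side
terracotta pot 468 [0.5109 0.1794]
green pot 517 [0.4649 0.2858]
pink pot 553 [0.5792 0.2759]
dock 0.6101 0.018 r 0.0518
dock 0.6135 0.0145 r 0.0295
dock 0.4689 -0.0012 r 0.0385
dock 0.471 -0.0038 r 0.0217
dock 0.3438 0.0116 r 0.0511
dock 0.3451 0.0083 r 0.0298
board ((0.5160037279129028, -0.23078536987304688), (0.3009730577468872, 0.14547868072986603), 75.34918975830078)Traceback (most recent call last):
  File "m.py", line 24, in <module>
    k,l,st,_=cv2.connectedComponentsWithStats(s.astype(np.uint8)); s=l==1+st[1:,4].argmax()
                                                                          ~~~~~~~~~~~~~~~^^
ValueError: attempt to get argmax of an empty sequence
```

```bash
sed -i 's/"terracotta":g&(h>=3)&(h<=13)&(s>185)/"terracotta":g\&(h>=4)\&(h<=11)\&(s>170)/' h.py; python3 - <<'E'
from h import *
c=cam("scene"); s=cam("side")
print(c["hsv"][[165,175,188,180,195],[355,362,350,375,400]], s["hsv"][[320,330,345,350,400],[235,250,275,245,170]])
print(c["P"][[188,195],[350,400]],s["P"][[345,400],[275,170]])
E
python3 m.py | grep -E "mat|terra"
```

```text
[[  8 155  99]
 [  8 161 100]
 [  9 185 181]
 [  8 172 120]
 [120  30  42]] [[  8 219  92]
 [  8 210  91]
 [173  88  26]
 [  8 214 167]
 [120  17  15]]
[[0.50349631 0.15042627 0.01245932]
 [0.60570047 0.19791843 0.00813909]] [[0.47027712 0.174269   0.0093307 ]
 [0.52165427 0.32491443 0.00772486]]
terracotta pot 462 [0.5109 0.1794]
terracotta mat 95 0.5037 0.1605 0.0302
terracotta mat 876 0.5089 0.182 0.0414
terracotta mat 971 0.5083 0.1799 0.0429
green mat 17 0.4914 0.3125 0.0081
green mat 1273 0.462 0.2855 0.0417
green mat 1290 0.4628 0.2862 0.0426
pink mat 371 0.5835 0.2717 0.043
pink mat 802 0.5753 0.2748 0.0423
pink mat 1173 0.5799 0.2739 0.0464
dark mat 971 0.5771 0.2038 0.0878
dark mat 6536 0.5145 0.2486 0.1109
dark mat 7507 0.5193 0.2441 0.1172
```

```bash
python3 -m inch '[{"xyz":[0,0,-0.015],"twist":0.147},{"xyz":[0,0,-0.015],"twist":0.147},{"xyz":[0,0,-0.015],"twist":0.147},{"xyz":[0.05,0,0],"twist":0},{"xyz":[0.05,-0.03,0],"twist":0}]'
python3 -m inch '[{"xyz":[0.05,-0.03,0],"twist":0},{"xyz":[0.05,-0.03,0],"twist":0},{"xyz":[0.02,-0.05,0],"twist":0},{"xyz":[0.02,-0.05,0],"twist":0},{"xyz":[0,-0.05,0],"twist":0}]'
python3 -m inch '[{"xyz":[0,-0.06,0],"twist":0},{"xyz":[0,-0.06,0],"twist":0},{"xyz":[0,-0.06,0],"twist":0},{"xyz":[0,-0.06,0],"twist":0},{"xyz":[0,-0.06,0],"twist":0}]'; python3 -c "
from cell import robot
s=robot.state();print(s['q'].round(3),s['tool_rot'].round(4))"
```

```text
time_s: 1.02
tcp_pos: [0.3673, -0.5369, 0.2905]
tool_rot: [1.0, -0.002, 0.0, 0.001]
ft_force: [0.7, 0.4, -0.8]
width: 0.0856
finger_force: 0.0
time_s: 1.65
tcp_pos: [0.509, -0.3221, 0.2901]
tool_rot: [1.0, 0.002, 0.001, -0.0]
ft_force: [-0.1, 0.5, 0.1]
width: 0.0854
finger_force: 0.0
time_s: 2.28
tcp_pos: [0.5068, -0.0229, 0.2906]
tool_rot: [1.0, 0.0, 0.0, -0.0]
ft_force: [0.8, 0.5, 0.4]
width: 0.0856
finger_force: 0.0
[-0.016  0.472 -0.045  1.862  0.028  0.807 -1.646] [ 1.e+00  4.e-04  5.e-04 -0.e+00]
```

```bash
python3 -m inch '[{"xyz":[0,-0.06,0],"twist":0},{"xyz":[0,-0.06,0],"twist":0},{"xyz":[0,-0.06,-0.02],"twist":0},{"xyz":[0,-0.05,-0.02],"twist":0},{"xyz":[0,0,0],"twist":0}]'; python3 -m inch '[{"xyz":[0,0,0],"twist":0},{"xyz":[0,0,0],"twist":0}]'
python3 - <<'E'
from h import *
c=cam("wrist"); cv2.imwrite("pics/w1.png",c["p"][:,:,::-1]); P=c["P"]; z=P[...,2]; print(c["e"])
for col in ["terracotta","green","pink"]:
    mk=mask(c,col); a=P[mk&(z>.077)&(z<.108)]
    b=mk&(abs(z-.011)<.006); q=onplane(c,.011)[b][:,:2].astype(np.float32)
    print(col,len(a),len(a)>10 and circ(a,.032).round(4),len(q),len(q)>5 and cv2.minEnclosingCircle(q))
    # rim from tan+colored top region: points at rim height
T=P[(z>.095)&(z<.112)&(P[...,1]>.1)]; 
import collections
for g in [(.511,.179),(.465,.286),(.58,.276)]:
    t=T[np.hypot(T[:,0]-g[0],T[:,1]-g[1])<.05][:,:2].astype(np.float32)
    print(g,len(t),len(t)>5 and cv2.minEnclosingCircle(t))
w=mask(c,"dark")&(abs(z-.008)<.006); q=onplane(c,.008)[w][:,:2].astype(np.float32); print("stand",len(q),cv2.minEnclosingCircle(q))
w=(abs(z-.042)<.004)&(np.hypot(P[...,0]-.5165,P[...,1]-.247)<.035); q=P[w][:,:2].astype(np.float32); print("logger",len(q),cv2.minEnclosingCircle(q) if len(q)>3 else 0)
E
```

```text
time_s: 2.9
tcp_pos: [0.5064, 0.2109, 0.3315]
tool_rot: [1.0, 0.005, 0.002, -0.003]
ft_force: [-0.1, -1.1, 0.1]
width: 0.0851
finger_force: 0.0
time_s: 3.15
tcp_pos: [0.5066, 0.2025, 0.3296]
tool_rot: [1.0, -0.001, -0.0, 0.001]
ft_force: [1.2, -0.4, -0.3]
width: 0.0854
finger_force: 0.0
[0.5779167  0.20232183 0.45725046]
terracotta 259 [0.5112 0.1796] 898 ((0.5256505012512207, 0.18032705783843994), 0.03808574378490448)
green 1084 [0.4653 0.2861] 1369 ((0.5176818370819092, 0.2786785066127777), 0.10285601764917374)
pink 1108 [0.5797 0.2763] 1543 ((0.5795568823814392, 0.28474360704421997), 0.051262058317661285)
(0.511, 0.179) 2819 ((0.5117520689964294, 0.17977210879325867), 0.03197355195879936)
(0.465, 0.286) 2746 ((0.46586498618125916, 0.2859051525592804), 0.03208480775356293)
(0.58, 0.276) 3306 ((0.5799702405929565, 0.27591538429260254), 0.03211202099919319)
stand 4689 ((0.5198607444763184, 0.24636919796466827), 0.11055862903594971)
logger 1952 ((0.5194807052612305, 0.24542072415351868), 0.02494213730096817)
```

View pics/w1.png

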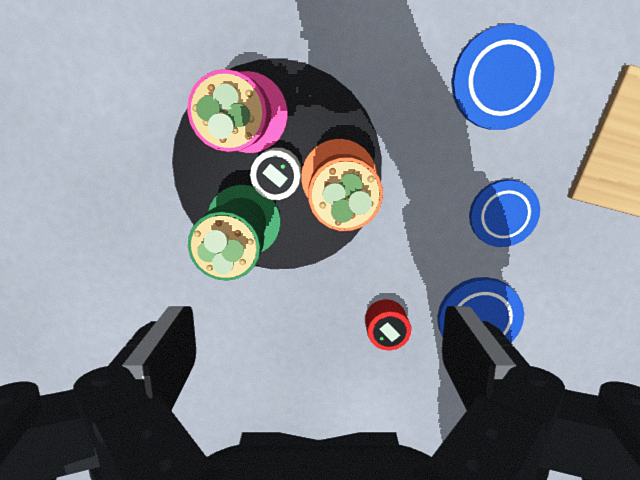

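The picture from above shows the pots (pink 228,110; terracotta 345,193; green 224,246) with the logger between them at (275,174). The small dock is at (505,213).

```bash
python3 -m inch '[{"xyz":[0.005,0.0225,0.045],"twist":0},{"xyz":[0,0,0.05],"twist":0},{"xyz":[0,0,0.05],"twist":0},{"xyz":[0,0,0.03],"twist":0},{"xyz":[0,0,0],"twist":0}]' 1; python3 -m inch '[{"xyz":[0,0,0],"twist":0},{"xyz":[0,0,0],"twist":0}]'
```

```text
time_s: 3.82
tcp_pos: [0.5102, 0.1803, 0.1531]
tool_rot: [1.0, -0.0, -0.002, 0.001]
ft_force: [0.1, -0.5, 0.4]
width: 0.0856
finger_force: 0.0
time_s: 4.08
tcp_pos: [0.5127, 0.1822, 0.1566]
tool_rot: [1.0, 0.0, 0.001, -0.001]
ft_force: [-0.0, -0.0, 0.7]
width: 0.0855
finger_force: 0.0
```

```bash
python3 -m inch '[{"xyz":[0,0.002,0.03],"twist":0},{"xyz":[0,0,0.03],"twist":0},{"xyz":[0,0,0.011],"twist":0},{"xyz":[0,0,0],"twist":0},{"xyz":[0,0,0],"twist":0}]' 1; python3 -m inch '[{"xyz":[0,0,0],"twist":0},{"xyz":[0,0,0],"twist":0},{"xyz":[0,0,0],"twist":0},{"xyz":[0,0,0],"twist":0}]' -1
```

```text
time_s: 4.7
tcp_pos: [0.5125, 0.1803, 0.0852]
tool_rot: [1.0, 0.0, 0.001, -0.0]
ft_force: [1.3, 0.4, 0.4]
width: 0.0851
finger_force: 0.0
time_s: 5.2
tcp_pos: [0.5123, 0.1801, 0.0854]
tool_rot: [1.0, 0.0, 0.001, -0.0]
ft_force: [-0.7, 0.2, 8.3]
width: 0.0628
finger_force: 64.3
```

```bash
python3 -m inch '[{"xyz":[0,0,-0.03],"twist":0},{"xyz":[0,0,-0.05],"twist":0},{"xyz":[0,0,-0.05],"twist":0},{"xyz":[0,0.02,-0.01],"twist":0},{"xyz":[-0.002,0.04,0],"twist":0}]'
python3 -m inch '[{"xyz":[-0.002,0.05,0],"twist":0},{"xyz":[-0.002,0.05,0],"twist":0},{"xyz":[-0.002,0.05,0],"twist":0},{"xyz":[-0.002,0.05,0],"twist":0},{"xyz":[-0.002,0.05,0],"twist":0}]'
python3 -m inch '[{"xyz":[-0.003,0.05,0],"twist":0},{"xyz":[-0.003,0.05,0],"twist":0},{"xyz":[-0.003,0.05,0],"twist":0},{"xyz":[-0.003,0.04,0],"twist":0},{"xyz":[0,0.019,0],"twist":0}]'; python3 -m inch '[{"xyz":[0,0,0.04],"twist":0},{"xyz":[0,0,0.03],"twist":0},{"xyz":[0,0,0],"twist":0},{"xyz":[0,0,0],"twist":0}]'
```

```text
time_s: 5.82
tcp_pos: [0.5098, 0.1204, 0.2246]
tool_rot: [1.0, 0.002, 0.001, -0.001]
ft_force: [0.3, -1.6, -2.8]
width: 0.0624
finger_force: 66.9
time_s: 6.45
tcp_pos: [0.4981, -0.1325, 0.223]
tool_rot: [1.0, -0.0, -0.001, 0.0]
ft_force: [0.6, -0.5, -2.7]
width: 0.0626
finger_force: 66.9
time_s: 7.08
tcp_pos: [0.4853, -0.3422, 0.2227]
tool_rot: [1.0, -0.002, -0.002, 0.0]
ft_force: [0.6, 0.3, -2.2]
width: 0.0624
finger_force: 66.9
time_s: 7.58
tcp_pos: [0.4887, -0.3387, 0.1548]
tool_rot: [1.0, 0.001, 0.0, 0.0]
ft_force: [-0.4, 0.5, -2.1]
width: 0.0625
finger_force: 66.9
```

Lower, ending about 1 mm above contact; release, and retreat.

```bash
python3 -m inch '[{"xyz":[0.002,0,0.03],"twist":0},{"xyz":[0,0,0.025],"twist":0},{"xyz":[0,0,0.009],"twist":0},{"xyz":[0,0,0.003],"twist":0},{"xyz":[0,0,0],"twist":0}]'; python3 -m inch '[{"xyz":[0,0,0],"twist":0},{"xyz":[0,0,0],"twist":0}]'
```

```text
time_s: 8.2
tcp_pos: [0.4907, -0.3394, 0.0881]
tool_rot: [1.0, 0.0, 0.001, 0.001]
ft_force: [-0.7, -0.6, -2.6]
width: 0.0626
finger_force: 66.9
time_s: 8.45
tcp_pos: [0.4904, -0.3393, 0.0877]
tool_rot: [1.0, 0.0, 0.0, 0.0]
ft_force: [-0.5, 0.2, -1.8]
width: 0.0628
finger_force: 66.9
```

```bash
python3 -m inch '[{"xyz":[0,0,0.0015],"twist":0},{"xyz":[0,0,0],"twist":0}]'; python3 -m inch '[{"xyz":[0,0,0],"twist":0},{"xyz":[0,0,0],"twist":0},{"xyz":[0,0,0],"twist":0},{"xyz":[0,0,-0.02],"twist":0},{"xyz":[0,0,-0.05],"twist":0}]' 1
python3 -m inch '[{"xyz":[0,-0.01,-0.05],"twist":0},{"xyz":[0,-0.03,-0.03],"twist":0},{"xyz":[0,-0.06,0],"twist":0},{"xyz":[0,-0.06,0],"twist":0},{"xyz":[0,-0.06,0],"twist":0}]'
python3 -m inch '[{"xyz":[0,-0.06,0],"twist":0},{"xyz":[0,-0.06,0],"twist":0},{"xyz":[0,-0.06,0],"twist":0},{"xyz":[-0.005,-0.06,0],"twist":0},{"xyz":[-0.01,-0.06,0],"twist":0}]'
python3 -m inch '[{"xyz":[-0.01,-0.06,0],"twist":0},{"xyz":[0,-0.045,0],"twist":0},{"xyz":[0,0,0.03],"twist":0},{"xyz":[0,0,0.03],"twist":0},{"xyz":[0,0,0],"twist":0}]'
python3 -m inch '[{"xyz":[0,0,0],"twist":0},{"xyz":[0,0,0],"twist":0}]'
```

```text
time_s: 8.7
tcp_pos: [0.4905, -0.3393, 0.0865]
tool_rot: [1.0, 0.0, 0.001, 0.0]
ft_force: [-0.8, 1.5, 5.2]
width: 0.0631
finger_force: 67.5
time_s: 9.32
tcp_pos: [0.4885, -0.3381, 0.1542]
tool_rot: [1.0, 0.001, -0.002, -0.001]
ft_force: [0.6, -0.7, 1.4]
width: 0.0853
finger_force: 0.0
time_s: 9.95
tcp_pos: [0.4899, -0.1172, 0.2358]
tool_rot: [1.0, 0.0, 0.0, -0.0]
ft_force: [1.0, 0.5, 0.4]
width: 0.085
finger_force: 0.0
time_s: 10.58
tcp_pos: [0.4747, 0.183, 0.2357]
tool_rot: [1.0, 0.0, 0.001, -0.0]
ft_force: [1.1, -0.1, -0.3]
width: 0.0855
finger_force: 0.0
time_s: 11.2
tcp_pos: [0.4631, 0.2851, 0.1738]
tool_rot: [1.0, 0.001, -0.002, 0.001]
ft_force: [0.7, -1.1, 1.8]
width: 0.0854
finger_force: 0.0
time_s: 11.45
tcp_pos: [0.4654, 0.2863, 0.1768]
tool_rot: [1.0, 0.0, 0.001, -0.001]
ft_force: [0.0, -0.4, 0.3]
width: 0.0853
finger_force: 0.0
```

```bash
python3 -m inch '[{"xyz":[0,0,0.04],"twist":0},{"xyz":[0,0,0.04],"twist":0},{"xyz":[0,0,0.0115],"twist":0},{"xyz":[0,0,0],"twist":0},{"xyz":[0,0,0],"twist":0}]' 1; python3 -m inch '[{"xyz":[0,0,0],"twist":0},{"xyz":[0,0,0],"twist":0},{"xyz":[0,0,0],"twist":0},{"xyz":[0,0,0],"twist":0}]' -1
```

```text
time_s: 12.08
tcp_pos: [0.4656, 0.2865, 0.0855]
tool_rot: [1.0, 0.0, 0.001, -0.001]
ft_force: [0.2, -0.1, -0.1]
width: 0.0855
finger_force: 0.0
time_s: 12.58
tcp_pos: [0.4653, 0.2863, 0.0857]
tool_rot: [1.0, 0.0, 0.001, -0.001]
ft_force: [-0.8, -0.5, 9.1]
width: 0.0625
finger_force: 64.4
```

```bash
python3 -m inch '[{"xyz":[0,0,-0.03],"twist":0},{"xyz":[0,0,-0.05],"twist":0},{"xyz":[0,0,-0.05],"twist":0},{"xyz":[0,0.02,-0.01],"twist":0},{"xyz":[0.003,0.04,0],"twist":0}]'
python3 -m inch '[{"xyz":[0.005,0.05,0],"twist":0},{"xyz":[0.005,0.05,0],"twist":0},{"xyz":[0.005,0.05,0],"twist":0},{"xyz":[0.005,0.05,0],"twist":0},{"xyz":[0.005,0.05,0],"twist":0}]'
python3 -m inch '[{"xyz":[0.005,0.05,0],"twist":0},{"xyz":[0.005,0.05,0],"twist":0},{"xyz":[0.005,0.05,0],"twist":0},{"xyz":[0.005,0.04,0],"twist":0},{"xyz":[0.005,0.019,0],"twist":0}]'; python3 -m inch '[{"xyz":[0,0,0.04],"twist":0},{"xyz":[0,0,0.03],"twist":0},{"xyz":[0,0,0],"twist":0},{"xyz":[0,0,0],"twist":0}]'
```

```text
time_s: 13.2
tcp_pos: [0.4674, 0.2263, 0.2247]
tool_rot: [1.0, 0.002, 0.001, -0.001]
ft_force: [1.1, -0.7, -2.3]
width: 0.0624
finger_force: 66.7
time_s: 13.82
tcp_pos: [0.4913, -0.0266, 0.2232]
tool_rot: [1.0, 0.0, -0.001, 0.0]
ft_force: [1.1, 0.1, -1.5]
width: 0.0623
finger_force: 66.6
time_s: 14.45
tcp_pos: [0.5159, -0.2363, 0.223]
tool_rot: [1.0, -0.002, -0.002, 0.0]
ft_force: [-0.1, 1.1, -1.8]
width: 0.0624
finger_force: 66.6
time_s: 14.95
tcp_pos: [0.5185, -0.2325, 0.1548]
tool_rot: [1.0, 0.001, 0.0, -0.0]
ft_force: [0.8, -0.1, -2.3]
width: 0.0623
finger_force: 66.6
```

```bash
python3 -m inch '[{"xyz":[0,0,0.03],"twist":0},{"xyz":[0,0,0.025],"twist":0},{"xyz":[0,0,0.009],"twist":0},{"xyz":[0,0,0.0045],"twist":0},{"xyz":[0,0,0],"twist":0}]'; python3 -m inch '[{"xyz":[0,0,0],"twist":0},{"xyz":[0,0,0],"twist":0}]'
```

```text
time_s: 15.58
tcp_pos: [0.519, -0.2332, 0.0869]
tool_rot: [1.0, 0.0, 0.001, 0.0]
ft_force: [-0.5, -0.0, -2.3]
width: 0.0623
finger_force: 66.6
time_s: 15.82
tcp_pos: [0.519, -0.2333, 0.0868]
tool_rot: [1.0, 0.0, 0.001, 0.0]
ft_force: [0.7, 0.1, 6.4]
width: 0.0625
finger_force: 67.4
```

```bash
python3 -m inch '[{"xyz":[0,0,0],"twist":0},{"xyz":[0,0,0],"twist":0},{"xyz":[0,0,0],"twist":0},{"xyz":[0,0,-0.02],"twist":0},{"xyz":[0,0,-0.05],"twist":0}]' 1
python3 -m inch '[{"xyz":[0,-0.01,-0.05],"twist":0},{"xyz":[0,-0.03,-0.03],"twist":0},{"xyz":[0.01,-0.06,0],"twist":0},{"xyz":[0.01,-0.06,0],"twist":0},{"xyz":[0.01,-0.06,0],"twist":0}]'
python3 -m inch '[{"xyz":[0.01,-0.06,0],"twist":0},{"xyz":[0.01,-0.06,0],"twist":0},{"xyz":[0.011,-0.06,0],"twist":0},{"xyz":[0,-0.06,0],"twist":0},{"xyz":[0,-0.05,0],"twist":0}]'
python3 -m inch '[{"xyz":[0,0,0.03],"twist":0},{"xyz":[0,0,0.03],"twist":0},{"xyz":[0,0,0],"twist":0},{"xyz":[0,0,0],"twist":0},{"xyz":[0,0,0],"twist":0}]'
```

```text
time_s: 16.45
tcp_pos: [0.5163, -0.2324, 0.1543]
tool_rot: [1.0, 0.001, -0.003, -0.001]
ft_force: [0.5, -0.2, -0.1]
width: 0.0853
finger_force: 0.0
time_s: 17.08
tcp_pos: [0.5479, -0.0113, 0.2357]
tool_rot: [1.0, 0.0, 0.0, 0.0]
ft_force: [1.2, 0.4, -0.0]
width: 0.0857
finger_force: 0.0
time_s: 17.7
tcp_pos: [0.5779, 0.28, 0.2352]
tool_rot: [1.0, 0.001, -0.0, -0.0]
ft_force: [0.9, -0.3, -0.3]
width: 0.0852
finger_force: 0.0
time_s: 18.32
tcp_pos: [0.5795, 0.2773, 0.1771]
tool_rot: [1.0, 0.0, 0.001, -0.001]
ft_force: [0.5, 0.1, 0.6]
width: 0.0856
finger_force: 0.0
```

```bash
python3 -m inch '[{"xyz":[0.0005,0.001,0.04],"twist":0},{"xyz":[0,0,0.04],"twist":0},{"xyz":[0,0,0.0115],"twist":0},{"xyz":[0,0,0],"twist":0},{"xyz":[0,0,0],"twist":0}]' 1; python3 -m inch '[{"xyz":[0,0,0],"twist":0},{"xyz":[0,0,0],"twist":0},{"xyz":[0,0,0],"twist":0},{"xyz":[0,0,0],"twist":0}]' -1
```

```text
time_s: 18.95
tcp_pos: [0.5804, 0.2767, 0.0859]
tool_rot: [1.0, 0.0, 0.002, -0.001]
ft_force: [0.3, -0.3, 0.3]
width: 0.0852
finger_force: 0.0
time_s: 19.45
tcp_pos: [0.5803, 0.2763, 0.0858]
tool_rot: [1.0, 0.0, 0.001, -0.001]
ft_force: [-0.6, -1.4, 5.5]
width: 0.0624
finger_force: 66.2
```

```bash
python3 -m inch '[{"xyz":[0,0,-0.03],"twist":0},{"xyz":[0,0,-0.05],"twist":0},{"xyz":[0,0,-0.05],"twist":0},{"xyz":[0,0.02,-0.01],"twist":0},{"xyz":[-0.003,0.04,0],"twist":0}]'
python3 -m inch '[{"xyz":[-0.005,0.05,0],"twist":0},{"xyz":[-0.005,0.05,0],"twist":0},{"xyz":[-0.005,0.05,0],"twist":0},{"xyz":[-0.005,0.05,0],"twist":0},{"xyz":[-0.005,0.05,0],"twist":0}]'
python3 -m inch '[{"xyz":[-0.005,0.05,0],"twist":0},{"xyz":[0,0.03,0],"twist":0},{"xyz":[0,0.012,0.03],"twist":0},{"xyz":[0,0,0.04],"twist":0},{"xyz":[0,0,0],"twist":0}]'; python3 -m inch '[{"xyz":[0,0,0],"twist":0},{"xyz":[0,0,0],"twist":0}]'
```

```text
time_s: 20.08
tcp_pos: [0.5759, 0.2167, 0.2246]
tool_rot: [1.0, 0.002, 0.001, -0.001]
ft_force: [0.6, -0.4, -2.9]
width: 0.0623
finger_force: 66.5
time_s: 20.7
tcp_pos: [0.5495, -0.0368, 0.223]
tool_rot: [1.0, -0.0, -0.001, 0.0]
ft_force: [1.2, -0.4, -2.7]
width: 0.0619
finger_force: 66.4
time_s: 21.32
tcp_pos: [0.5425, -0.1265, 0.151]
tool_rot: [1.0, -0.0, -0.005, -0.0]
ft_force: [-0.1, 0.2, -1.6]
width: 0.0623
finger_force: 66.8
time_s: 21.58
tcp_pos: [0.5473, -0.1261, 0.1555]
tool_rot: [1.0, 0.001, 0.001, 0.0]
ft_force: [0.2, 0.0, -1.9]
width: 0.0625
finger_force: 66.9
```

```bash
python3 -m inch '[{"xyz":[0,0,0.03],"twist":0},{"xyz":[0,0,0.025],"twist":0},{"xyz":[0,0,0.009],"twist":0},{"xyz":[0,0,0.005],"twist":0},{"xyz":[0,0,0],"twist":0}]'; python3 -m inch '[{"xyz":[0,0,0],"twist":0},{"xyz":[0,0,0],"twist":0}]'
```

```text
time_s: 22.2
tcp_pos: [0.5471, -0.126, 0.0868]
tool_rot: [1.0, 0.001, 0.001, 0.0]
ft_force: [-0.9, -0.5, 3.1]
width: 0.0619
finger_force: 67.4
time_s: 22.45
tcp_pos: [0.5471, -0.126, 0.0868]
tool_rot: [1.0, 0.0, 0.001, 0.0]
ft_force: [-2.3, 0.6, 6.7]
width: 0.0619
finger_force: 67.8
```

```bash
python3 -m inch '[{"xyz":[0,0,0],"twist":0},{"xyz":[0,0,0],"twist":0},{"xyz":[0,0,0],"twist":0},{"xyz":[0,0,-0.02],"twist":0},{"xyz":[0,0,-0.05],"twist":0}]' 1
python3 -m inch '[{"xyz":[0,-0.01,-0.05],"twist":0},{"xyz":[-0.01,-0.03,-0.05],"twist":0},{"xyz":[-0.01,-0.06,-0.05],"twist":0},{"xyz":[-0.01,-0.06,-0.025],"twist":0},{"xyz":[-0.01,-0.06,0],"twist":0}]'
python3 -m inch '[{"xyz":[0,-0.056,0],"twist":0},{"xyz":[0,0,0],"twist":0},{"xyz":[0,0,0],"twist":0},{"xyz":[0,0,0],"twist":0},{"xyz":[0,0,0],"twist":0}]'
cat > w.py <<'E'
import sys
from h import *
c=cam("wrist"); cv2.imwrite(sys.argv[1],c["p"][:,:,::-1]); P=c["P"]; z=P[...,2]; s=robot.state(); print(s["tcp_pos"].round(4))
def big(m): 
    k,l,st,_=cv2.connectedComponentsWithStats(m.astype(np.uint8)); return l==1+st[1:,4].argmax()
f=lambda m,zz:(lambda q:(len(q),)+tuple(np.round(np.r_[cv2.minEnclosingCircle(q)[0],cv2.minEnclosingCircle(q)[1]],4)))(onplane(c,zz)[m][:,:2].astype(np.float32))
for col in ["terracotta","green","pink"]:
    print(col,f(big(mask(c,col)&(abs(z-.011)<.006)&(P[...,1]>.1)),.011))
k,l,st,_=cv2.connectedComponentsWithStats(((mask(c,"blue")|mask(c,"white"))&(abs(z-.008)<.008)).astype(np.uint8))
for i in range(1,k):
    if st[i,4]>1000: print("dock",f(l==i,.008))
for n,xy,zz,r in [("logger",(.5195,.246),.042,.04)]:
    m=(abs(z-zz)<.005)&(np.hypot(P[...,0]-xy[0],P[...,1]-xy[1])<r); print(n,f(m,zz))
E
python3 w.py pics/w2.png
python3 - <<'E'
from h import *
for n in["scene","side"]:
    c=cam(n); cv2.imwrite(f"pics/{n}1.png",c["p"][:,:,::-1]); P=c["P"];z=P[...,2]
    for col in ["terracotta","green","pink"]:
        a=P[mask(c,col)&(z>.077)&(z<.103)&(P[...,1]<-.05)]; print(n,col,len(a),len(a)>10 and circ(a,.032).round(4))
E
```

```text
time_s: 23.08
tcp_pos: [0.5448, -0.1257, 0.1539]
tool_rot: [1.0, 0.001, -0.003, -0.0]
ft_force: [0.3, 0.0, 0.9]
width: 0.0856
finger_force: 0.0
time_s: 23.7
tcp_pos: [0.5097, 0.0802, 0.3207]
tool_rot: [1.0, -0.0, 0.003, -0.0]
ft_force: [0.3, 0.1, -1.0]
width: 0.0857
finger_force: 0.0
time_s: 24.32
tcp_pos: [0.5089, 0.1332, 0.3185]
tool_rot: [1.0, -0.001, -0.0, 0.0]
ft_force: [-0.9, -0.4, 0.4]
width: 0.0851
finger_force: 0.0
[0.5089 0.1334 0.3185]
terracotta (4, np.float64(0.5257), np.float64(0.2185), np.float64(0.0013))
green (4106, np.float64(0.4657), np.float64(0.284), np.float64(0.0407))
pink (5409, np.float64(0.5787), np.float64(0.2737), np.float64(0.0408))
dock (8312, np.float64(0.61), np.float64(0.0163), np.float64(0.0545))
dock (3560, np.float64(0.4717), np.float64(-0.0018), np.float64(0.0402))
dock (4185, np.float64(0.3463), np.float64(0.011), np.float64(0.0529))
logger (2059, np.float64(0.52), np.float64(0.2445), np.float64(0.025))
scene terracotta 0 False
scene green 7 False
scene pink 265 [ 0.548  -0.1259]
side terracotta 349 [ 0.4892 -0.3404]
side green 370 [ 0.5188 -0.2342]
side pink 411 [ 0.5467 -0.1267]
```

View pics/w2.png

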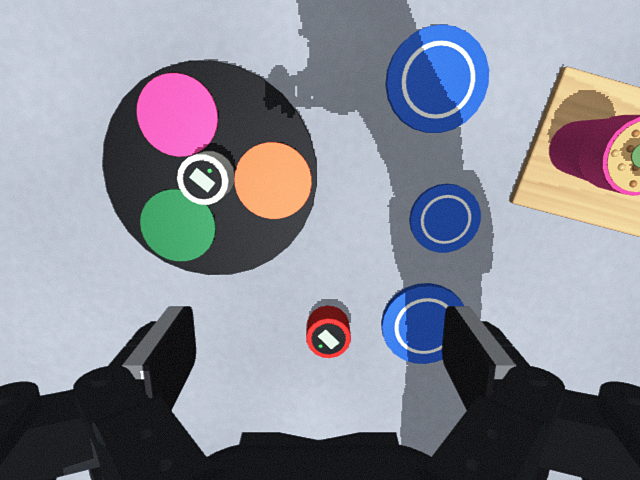

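View pics/scene1.png

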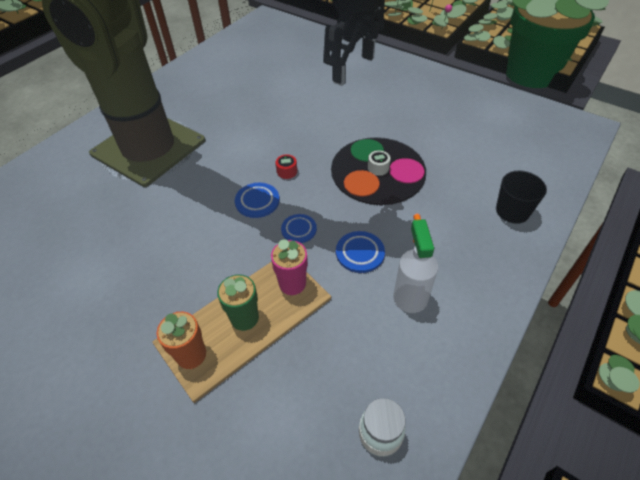

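The three pots stand upright on the board (scene: 182,340; 239,303; 290,267). From the wrist, the mats are clear at pink (178,114), terracotta (273,180) and green (178,225), the logger is at (203,180) and the small dock at (446,218).

```bash
python3 - <<'E'
from h import *
c=cam("wrist")
h,s,v=[c["hsv"][...,i].astype(int) for i in range(3)]
def big(m,seed):
    k,l,st,_=cv2.connectedComponentsWithStats(m.astype(np.uint8)); m=(l==l[seed]).astype(np.uint8)
    m=cv2.findContours(m,cv2.RETR_EXTERNAL,cv2.CHAIN_APPROX_NONE)[0][0][:,0]; return m
def rep(n,m,z,seed,r):
    q=big(m,seed); Q=onplane(c,z)[q[:,1],q[:,0]]; x=circ(Q,r); print(n,x.round(4),"rms",np.std(np.hypot(*(Q[:,:2]-x).T)).round(4),np.hypot(*(Q[:,:2]-x).T).mean().round(4))
rep("t",(h>4)&(h<18)&(s>100),.011,(180,285),.04)
rep("g",(h>60)&(h<95)&(s>100),.011,(225,170),.04)
rep("p",(h>=145)&(h<=176)&(s>90),.011,(105,170),.04)
rep("dock",(h>100)&(h<125)&(s>170),.008,(245,446),.038)
E
```

```text
t [0.5131 0.1807] rms 0.0003 0.0399
g [0.465  0.2844] rms 0.0021 0.039
p [0.579  0.2738] rms 0.0003 0.0402
dock [ 0.472  -0.0024] rms 0.0004 0.0371
```

```bash
python3 -m inch '[{"xyz":[0.011,-0.03,0.02],"twist":0},{"xyz":[0,-0.04,0.05],"twist":0},{"xyz":[0,-0.03,0.05],"twist":0},{"xyz":[0,-0.012,0.05],"twist":0},{"xyz":[0,0,0.04],"twist":0}]' 1; python3 -m inch '[{"xyz":[0,0,0.02],"twist":0},{"xyz":[0,0,0],"twist":0},{"xyz":[0,0,0],"twist":0},{"xyz":[0,0,0],"twist":0}]'
```

```text
time_s: 25.15
tcp_pos: [0.519, 0.2474, 0.1077]
tool_rot: [1.0, 0.002, -0.0, -0.0]
ft_force: [-0.2, -0.8, 0.3]
width: 0.0853
finger_force: 0.0
time_s: 25.65
tcp_pos: [0.5205, 0.2461, 0.091]
tool_rot: [1.0, 0.0, 0.001, -0.001]
ft_force: [-0.3, 0.3, -0.5]
width: 0.0856
finger_force: 0.0
```

```bash
python3 -m inch '[{"xyz":[-0.0005,0.0006,0.025],"twist":0},{"xyz":[0,0,0.025],"twist":0},{"xyz":[0,0,0.011],"twist":0},{"xyz":[0,0,0],"twist":0},{"xyz":[0,0,0],"twist":0}]' 1; python3 -m inch '[{"xyz":[0,0,0],"twist":0},{"xyz":[0,0,0],"twist":0},{"xyz":[0,0,0],"twist":0},{"xyz":[0,0,0],"twist":0},{"xyz":[0,0,0],"twist":0}]' -1
```

```text
time_s: 26.28
tcp_pos: [0.5199, 0.2454, 0.0297]
tool_rot: [1.0, 0.0, 0.001, -0.0]
ft_force: [-0.3, -0.0, -0.5]
width: 0.0853
finger_force: 0.0
time_s: 26.9
tcp_pos: [0.5195, 0.2455, 0.0296]
tool_rot: [1.0, 0.0, 0.001, -0.0]
ft_force: [-0.2, 0.7, 6.3]
width: 0.0486
finger_force: 61.5
```

```bash
python3 -m inch '[{"xyz":[0,0,-0.03],"twist":0},{"xyz":[0,0,-0.05],"twist":0},{"xyz":[-0.005,0.02,-0.02],"twist":0},{"xyz":[-0.01,0.05,0],"twist":0},{"xyz":[-0.01,0.05,0],"twist":0}]'; python3 -m inch '[{"xyz":[-0.01,0.05,0],"twist":0},{"xyz":[-0.01,0.05,0],"twist":0},{"xyz":[-0.0025,0.0277,0],"twist":0},{"xyz":[0,0,0.03],"twist":0},{"xyz":[0,0,0.03],"twist":0}]'; python3 -m inch '[{"xyz":[0,0,0],"twist":0},{"xyz":[0,0,0],"twist":0},{"xyz":[0,0,0],"twist":0}]'
```

```text
time_s: 27.52
tcp_pos: [0.4942, 0.124, 0.1293]
tool_rot: [1.0, 0.001, 0.001, -0.0]
ft_force: [0.8, -1.1, -0.8]
width: 0.0486
finger_force: 63.0
time_s: 28.15
tcp_pos: [0.4725, -0.0033, 0.0685]
tool_rot: [1.0, -0.0, 0.001, -0.0]
ft_force: [0.4, 0.2, -1.0]
width: 0.0484
finger_force: 63.0
time_s: 28.52
tcp_pos: [0.4726, -0.0026, 0.0698]
tool_rot: [1.0, 0.0, 0.001, -0.0]
ft_force: [-0.4, -0.7, -0.5]
width: 0.0482
finger_force: 63.0
```

```bash
python3 -m inch '[{"xyz":[0,0,0.02],"twist":0},{"xyz":[0,0,0.014],"twist":0},{"xyz":[0,0,0.004],"twist":0},{"xyz":[0,0,0.0015],"twist":0},{"xyz":[0,0,0],"twist":0}]'; python3 -m inch '[{"xyz":[0,0,0.0005],"twist":0},{"xyz":[0,0,0],"twist":0}]'
```

```text
time_s: 29.15
tcp_pos: [0.472, -0.0027, 0.0296]
tool_rot: [1.0, 0.0, 0.0, 0.0]
ft_force: [-0.4, -0.6, -0.8]
width: 0.0479
finger_force: 63.3
time_s: 29.4
tcp_pos: [0.4721, -0.0027, 0.0296]
tool_rot: [1.0, 0.0, 0.001, 0.0]
ft_force: [-1.3, -0.3, 8.6]
width: 0.0482
finger_force: 64.1
```

Contact. Release, retreat, and check from above.

```bash
python3 -m inch '[{"xyz":[0,0,0],"twist":0},{"xyz":[0,0,0],"twist":0},{"xyz":[0,0,0],"twist":0},{"xyz":[0,0,-0.02],"twist":0},{"xyz":[0,0,-0.05],"twist":0}]' 1;  python3 -m inch '[{"xyz":[0,0,-0.05],"twist":0},{"xyz":[0,0.03,-0.05],"twist":0},{"xyz":[0,0.04,-0.05],"twist":0},{"xyz":[0,0,0],"twist":0},{"xyz":[0,0,0],"twist":0}]' 1; python3 -m inch '[{"xyz":[0,0,0],"twist":0},{"xyz":[0,0,0],"twist":0}]'
cat > chk.py <<'E'
from h import *
c=cam("wrist"); cv2.imwrite("pics/w3.png",c["p"][:,:,::-1]); P=c["P"]; z=P[...,2]
def top(n,xy,zz,r):
    m=(abs(z-zz)<.006)&(np.hypot(P[...,0]-xy[0],P[...,1]-xy[1])<r); q=P[m][:,:2].astype(np.float32)
    if len(q)>20: o=cv2.minEnclosingCircle(q); print(n,len(q),np.round(o[0],4),round(o[1],4))
top("logger",(.472,-.0024),.042,.04)
for n,xy in [("t",(.4904,-.3393)),("g",(.519,-.2333)),("p",(.5471,-.126))]: top(n,xy,.107,.045)
print(robot.state()["tcp_pos"])
E
python3 chk.py
```

```text
time_s: 30.02
tcp_pos: [0.4707, -0.0026, 0.0979]
tool_rot: [1.0, 0.001, -0.002, 0.0]
ft_force: [1.2, 1.0, -0.0]
width: 0.0851
finger_force: 0.0
time_s: 30.65
tcp_pos: [0.4713, -0.0713, 0.247]
tool_rot: [1.0, 0.0, -0.0, -0.0]
ft_force: [0.1, -0.1, -0.4]
width: 0.0855
finger_force: 0.0
time_s: 30.9
tcp_pos: [0.4714, -0.0705, 0.2464]
tool_rot: [1.0, 0.002, -0.001, -0.0]
ft_force: [0.6, -0.6, -0.3]
width: 0.0858
finger_force: 0.0
logger 2900 [ 0.4722 -0.0028] 0.025
g 5294 [ 0.5196 -0.2334] 0.0325
p 5807 [ 0.5471 -0.1264] 0.0321
[ 0.47149441 -0.0707031   0.24661386]
```

View pics/w3.png

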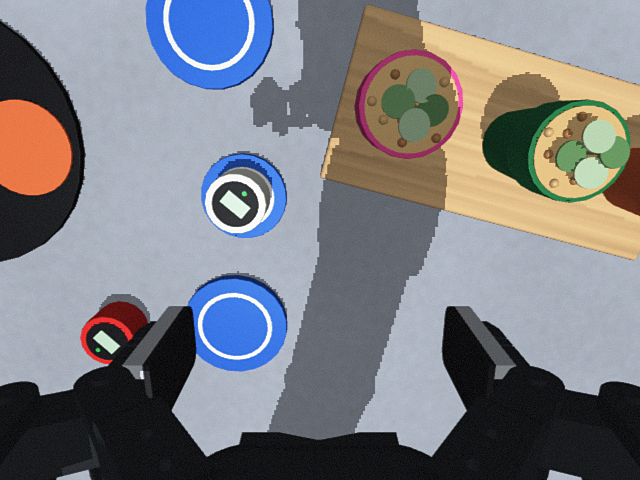

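The logger sits centred on the small dock at (240,198), with pink (412,103) and green (578,150) on the board. Now the pink pot goes back.

```bash
python3 -m inch '[{"xyz":[0.04,0.03,0],"twist":0},{"xyz":[0.0355,0.0255,0],"twist":0},{"xyz":[0,0,0.04],"twist":0},{"xyz":[0,0,0.03],"twist":0},{"xyz":[0,0,0],"twist":0}]' 1;  python3 -m inch '[{"xyz":[0,0,0],"twist":0},{"xyz":[0,0,0],"twist":0},{"xyz":[0,0,0],"twist":0}]'
```

```text
time_s: 31.58
tcp_pos: [0.5456, -0.1264, 0.1751]
tool_rot: [1.0, 0.001, -0.003, -0.0]
ft_force: [0.8, -1.3, 0.8]
width: 0.0854
finger_force: 0.0
time_s: 31.95
tcp_pos: [0.5481, -0.1272, 0.1786]
tool_rot: [1.0, 0.0, 0.001, 0.0]
ft_force: [-0.5, 0.6, -0.1]
width: 0.0853
finger_force: 0.0
```

```bash
python3 -m inch '[{"xyz":[-0.001,-0.001,0.04],"twist":0},{"xyz":[0,0,0.04],"twist":0},{"xyz":[0,0,0.0125],"twist":0},{"xyz":[0,0,0],"twist":0},{"xyz":[0,0,0],"twist":0}]' 1; python3 -m inch '[{"xyz":[0,0,0],"twist":0},{"xyz":[0,0,0],"twist":0},{"xyz":[0,0,0],"twist":0},{"xyz":[0,0,0],"twist":0}]' -1
```

```text
time_s: 32.58
tcp_pos: [0.5476, -0.1263, 0.0865]
tool_rot: [1.0, 0.0, 0.001, 0.0]
ft_force: [1.4, -1.3, 0.3]
width: 0.0853
finger_force: 0.0
time_s: 33.08
tcp_pos: [0.5473, -0.1263, 0.0866]
tool_rot: [1.0, 0.0, 0.001, 0.0]
ft_force: [-0.9, 1.1, 7.4]
width: 0.0621
finger_force: 65.2
```

```bash
python3 -m inch '[{"xyz":[0,0,-0.03],"twist":0},{"xyz":[0,0,-0.05],"twist":0},{"xyz":[0,0,-0.05],"twist":0},{"xyz":[0,-0.02,-0.01],"twist":0},{"xyz":[0.002,-0.04,0],"twist":0}]'
python3 -m inch '[{"xyz":[0.005,-0.05,0],"twist":0},{"xyz":[0.005,-0.05,0],"twist":0},{"xyz":[0.005,-0.05,0],"twist":0},{"xyz":[0.005,-0.05,0],"twist":0},{"xyz":[0.005,-0.05,0],"twist":0}]'
python3 -m inch '[{"xyz":[0.005,-0.05,0],"twist":0},{"xyz":[0,-0.03,0],"twist":0},{"xyz":[0,-0.01,0.03],"twist":0},{"xyz":[0,0,0.04],"twist":0},{"xyz":[0,0,0],"twist":0}]'; python3 -m inch '[{"xyz":[0,0,0],"twist":0},{"xyz":[0,0,0],"twist":0}]'
```

```text
time_s: 33.7
tcp_pos: [0.5482, -0.067, 0.2257]
tool_rot: [1.0, -0.002, 0.001, 0.001]
ft_force: [0.7, 0.8, -2.2]
width: 0.0622
finger_force: 66.8
time_s: 34.33
tcp_pos: [0.5717, 0.1862, 0.2238]
tool_rot: [1.0, 0.001, -0.001, 0.0]
ft_force: [1.1, -0.1, -2.3]
width: 0.0623
finger_force: 66.8
time_s: 34.95
tcp_pos: [0.5742, 0.273, 0.151]
tool_rot: [1.0, 0.001, -0.004, 0.002]
ft_force: [-0.4, -0.2, -1.7]
width: 0.0622
finger_force: 66.6
time_s: 35.2
tcp_pos: [0.5791, 0.2744, 0.1567]
tool_rot: [1.0, 0.0, 0.001, -0.001]
ft_force: [-0.4, 0.3, -1.8]
width: 0.0621
finger_force: 66.7
```

```bash
python3 -m inch '[{"xyz":[0,0,0.03],"twist":0},{"xyz":[0,0,0.026],"twist":0},{"xyz":[0,0,0.01],"twist":0},{"xyz":[0,0,0.0045],"twist":0},{"xyz":[0,0,0],"twist":0}]'; python3 -m inch '[{"xyz":[0,0,0.0005],"twist":0},{"xyz":[0,0,0],"twist":0}]'
```

```text
time_s: 35.83
tcp_pos: [0.5791, 0.2744, 0.0859]
tool_rot: [1.0, 0.0, 0.001, -0.001]
ft_force: [0.8, 0.3, -2.4]
width: 0.0622
finger_force: 66.8
time_s: 36.08
tcp_pos: [0.5792, 0.2744, 0.0857]
tool_rot: [1.0, 0.0, 0.001, -0.001]
ft_force: [-0.6, -0.8, 4.6]
width: 0.0622
finger_force: 67.7
```

```bash
python3 -m inch '[{"xyz":[0,0,0],"twist":0},{"xyz":[0,0,0],"twist":0},{"xyz":[0,0,0],"twist":0},{"xyz":[0,0,-0.02],"twist":0},{"xyz":[0,0,-0.05],"twist":0}]' 1
python3 -m inch '[{"xyz":[0,0.01,-0.05],"twist":0},{"xyz":[0,0.03,-0.03],"twist":0},{"xyz":[-0.01,0.06,0],"twist":0},{"xyz":[-0.01,0.06,0],"twist":0},{"xyz":[-0.01,0.06,0],"twist":0}]'
python3 -m inch '[{"xyz":[-0.01,0.06,0],"twist":0},{"xyz":[-0.01,0.06,0],"twist":0},{"xyz":[-0.01,0.06,0],"twist":0},{"xyz":[0,0.06,0],"twist":0},{"xyz":[0,0.047,0],"twist":0}]'
python3 -m inch '[{"xyz":[0,0,0.03],"twist":0},{"xyz":[0,0,0.03],"twist":0},{"xyz":[0,0,0],"twist":0},{"xyz":[0,0,0],"twist":0},{"xyz":[0,0,0],"twist":0}]'
```

```text
time_s: 36.7
tcp_pos: [0.5768, 0.2732, 0.1536]
tool_rot: [1.0, 0.001, -0.002, 0.001]
ft_force: [1.3, 0.6, -0.7]
width: 0.0852
finger_force: 0.0
time_s: 37.33
tcp_pos: [0.5483, 0.0521, 0.2356]
tool_rot: [1.0, 0.001, 0.001, 0.0]
ft_force: [1.4, -0.6, 0.1]
width: 0.0852
finger_force: 0.0
time_s: 37.95
tcp_pos: [0.5182, -0.2364, 0.2356]
tool_rot: [1.0, -0.001, 0.001, 0.001]
ft_force: [0.2, 0.9, -0.6]
width: 0.0851
finger_force: 0.0
time_s: 38.58
tcp_pos: [0.5196, -0.2333, 0.1756]
tool_rot: [1.0, 0.001, 0.001, 0.001]
ft_force: [-0.3, 0.8, 0.7]
width: 0.0854
finger_force: 0.0
```

```bash
python3 -m inch '[{"xyz":[0,0,0.04],"twist":0},{"xyz":[0,0,0.04],"twist":0},{"xyz":[0,0,0.0092],"twist":0},{"xyz":[0,0,0],"twist":0},{"xyz":[0,0,0],"twist":0}]' 1; python3 -m inch '[{"xyz":[0,0,0],"twist":0},{"xyz":[0,0,0],"twist":0},{"xyz":[0,0,0],"twist":0},{"xyz":[0,0,0],"twist":0}]' -1
```

```text
time_s: 39.2
tcp_pos: [0.5198, -0.2336, 0.0865]
tool_rot: [1.0, 0.0, 0.001, 0.001]
ft_force: [0.9, 0.3, 0.9]
width: 0.0856
finger_force: 0.0
time_s: 39.7
tcp_pos: [0.5193, -0.2335, 0.0865]
tool_rot: [1.0, 0.0, 0.001, 0.001]
ft_force: [-0.9, -0.2, 8.0]
width: 0.0623
finger_force: 64.6
```

```bash
python3 -m inch '[{"xyz":[0,0,-0.03],"twist":0},{"xyz":[0,0,-0.05],"twist":0},{"xyz":[0,0,-0.05],"twist":0},{"xyz":[0,-0.02,-0.01],"twist":0},{"xyz":[-0.004,-0.04,0],"twist":0}]'
python3 -m inch '[{"xyz":[-0.005,-0.05,0],"twist":0},{"xyz":[-0.005,-0.05,0],"twist":0},{"xyz":[-0.005,-0.05,0],"twist":0},{"xyz":[-0.005,-0.05,0],"twist":0},{"xyz":[-0.005,-0.05,0],"twist":0}]'
python3 -m inch '[{"xyz":[-0.005,-0.05,0],"twist":0},{"xyz":[-0.005,-0.05,0],"twist":0},{"xyz":[-0.005,-0.05,0],"twist":0},{"xyz":[-0.005,-0.04,0],"twist":0},{"xyz":[-0.005,-0.018,0],"twist":0}]'; python3 -m inch '[{"xyz":[0,0,0.04],"twist":0},{"xyz":[0,0,0.03],"twist":0},{"xyz":[0,0,0],"twist":0},{"xyz":[0,0,0],"twist":0},{"xyz":[0,0,0],"twist":0}]'
```

```text
time_s: 40.33
tcp_pos: [0.5145, -0.1736, 0.2254]
tool_rot: [1.0, -0.001, 0.001, 0.001]
ft_force: [0.3, 1.0, -3.2]
width: 0.0628
finger_force: 66.6
time_s: 40.95
tcp_pos: [0.4876, 0.079, 0.224]
tool_rot: [1.0, 0.001, -0.001, 0.0]
ft_force: [1.1, 0.4, -2.8]
width: 0.0626
finger_force: 66.6
time_s: 41.58
tcp_pos: [0.4618, 0.2879, 0.2239]
tool_rot: [1.0, 0.003, -0.001, -0.0]
ft_force: [0.3, -1.2, -2.1]
width: 0.0625
finger_force: 66.6
time_s: 42.2
tcp_pos: [0.4648, 0.2851, 0.1561]
tool_rot: [1.0, 0.0, 0.001, -0.001]
ft_force: [-0.5, -0.3, -2.2]
width: 0.0624
finger_force: 66.6
```

```bash
python3 -m inch '[{"xyz":[0.0005,0.0005,0.03],"twist":0},{"xyz":[0,0,0.026],"twist":0},{"xyz":[0,0,0.01],"twist":0},{"xyz":[0,0,0.004],"twist":0},{"xyz":[0,0,0],"twist":0}]'; python3 -m inch '[{"xyz":[0,0,0.0005],"twist":0},{"xyz":[0,0,0],"twist":0}]'
```

```text
time_s: 42.82
tcp_pos: [0.4653, 0.2848, 0.0858]
tool_rot: [1.0, 0.0, 0.001, -0.001]
ft_force: [-0.0, 0.8, -1.2]
width: 0.0623
finger_force: 66.8
time_s: 43.08
tcp_pos: [0.4654, 0.2848, 0.0855]
tool_rot: [1.0, 0.0, 0.001, -0.001]
ft_force: [-0.8, 0.0, 5.5]
width: 0.0626
finger_force: 67.4
```

```bash
python3 -m inch '[{"xyz":[0,0,0],"twist":0},{"xyz":[0,0,0],"twist":0},{"xyz":[0,0,0],"twist":0},{"xyz":[0,0,-0.02],"twist":0},{"xyz":[0,0,-0.05],"twist":0}]' 1
python3 -m inch '[{"xyz":[0,0.01,-0.05],"twist":0},{"xyz":[0,0.03,-0.03],"twist":0},{"xyz":[0.005,0.06,0],"twist":0},{"xyz":[0.005,0.06,0],"twist":0},{"xyz":[0.005,0.06,0],"twist":0}]'
python3 -m inch '[{"xyz":[0.005,0.06,0],"twist":0},{"xyz":[0.005,0.06,0],"twist":0},{"xyz":[0,0.06,0],"twist":0},{"xyz":[0,0.06,0],"twist":0},{"xyz":[0,0.06,0],"twist":0}]'
python3 -m inch '[{"xyz":[0,0.06,0],"twist":0},{"xyz":[0,0.044,0],"twist":0},{"xyz":[0,0,0.03],"twist":0},{"xyz":[0,0,0.03],"twist":0},{"xyz":[0,0,0],"twist":0}]'; python3 -m inch '[{"xyz":[0,0,0],"twist":0},{"xyz":[0,0,0],"twist":0}]'
```

```text
time_s: 43.7
tcp_pos: [0.4633, 0.2834, 0.1532]
tool_rot: [1.0, 0.001, -0.002, 0.002]
ft_force: [1.4, -0.1, -0.4]
width: 0.0854
finger_force: 0.0
time_s: 44.32
tcp_pos: [0.4798, 0.0625, 0.2344]
tool_rot: [1.0, 0.001, 0.0, 0.0]
ft_force: [1.4, -0.3, -0.4]
width: 0.0852
finger_force: 0.0
time_s: 44.95
tcp_pos: [0.4898, -0.2376, 0.2343]
tool_rot: [1.0, 0.0, 0.0, -0.0]
ft_force: [1.6, 1.0, 0.9]
width: 0.0856
finger_force: 0.0
time_s: 45.58
tcp_pos: [0.4883, -0.3389, 0.1722]
tool_rot: [1.0, 0.0, -0.002, -0.001]
ft_force: [-0.5, 0.7, 0.5]
width: 0.0852
finger_force: 0.0
time_s: 45.82
tcp_pos: [0.491, -0.34, 0.1757]
tool_rot: [1.0, 0.0, 0.001, 0.001]
ft_force: [0.3, 0.4, 0.3]
width: 0.0857
finger_force: 0.0
```

```bash
python3 -m inch '[{"xyz":[-0.0005,-0.0005,0.04],"twist":0},{"xyz":[0,0,0.04],"twist":0},{"xyz":[0,0,0.0092],"twist":0},{"xyz":[0,0,0],"twist":0},{"xyz":[0,0,0],"twist":0}]' 1; python3 -m inch '[{"xyz":[0,0,0],"twist":0},{"xyz":[0,0,0],"twist":0},{"xyz":[0,0,0],"twist":0},{"xyz":[0,0,0],"twist":0}]' -1
```

```text
time_s: 46.45
tcp_pos: [0.4908, -0.3398, 0.0869]
tool_rot: [1.0, 0.0, 0.001, 0.001]
ft_force: [0.2, 0.0, 0.5]
width: 0.0855
finger_force: 0.0
time_s: 46.95
tcp_pos: [0.4904, -0.3397, 0.0869]
tool_rot: [1.0, 0.0, 0.001, 0.001]
ft_force: [-1.4, 0.2, 7.2]
width: 0.0623
finger_force: 64.6
```

```bash
python3 -m inch '[{"xyz":[0,0,-0.03],"twist":0},{"xyz":[0,0,-0.05],"twist":0},{"xyz":[0,0,-0.05],"twist":0},{"xyz":[0,-0.02,-0.01],"twist":0},{"xyz":[0.002,-0.04,0],"twist":0}]'
python3 -m inch '[{"xyz":[0.002,-0.05,0],"twist":0},{"xyz":[0.002,-0.05,0],"twist":0},{"xyz":[0.002,-0.05,0],"twist":0},{"xyz":[0.002,-0.05,0],"twist":0},{"xyz":[0.002,-0.05,0],"twist":0}]'
python3 -m inch '[{"xyz":[0.002,-0.05,0],"twist":0},{"xyz":[0.002,-0.05,0],"twist":0},{"xyz":[0.002,-0.05,0],"twist":0},{"xyz":[0.002,-0.04,0],"twist":0},{"xyz":[0.002,-0.02,0],"twist":0}]'; python3 -m inch '[{"xyz":[0,0,0.04],"twist":0},{"xyz":[0,0,0.03],"twist":0},{"xyz":[0,0,0],"twist":0},{"xyz":[0,0,0],"twist":0},{"xyz":[0,0,0],"twist":0}]'
```

```text
time_s: 47.58
tcp_pos: [0.491, -0.2797, 0.2256]
tool_rot: [1.0, -0.001, 0.0, 0.001]
ft_force: [0.4, 0.7, -2.6]
width: 0.0625
finger_force: 66.8
time_s: 48.2
tcp_pos: [0.4998, -0.0267, 0.2242]
tool_rot: [1.0, 0.001, -0.001, -0.0]
ft_force: [0.6, -0.2, -2.9]
width: 0.0626
finger_force: 66.8
time_s: 48.82
tcp_pos: [0.5094, 0.1839, 0.2243]
tool_rot: [1.0, 0.003, -0.001, -0.0]
ft_force: [-0.2, -0.7, -2.4]
width: 0.0625
finger_force: 66.8
time_s: 49.45
tcp_pos: [0.5121, 0.1809, 0.1564]
tool_rot: [1.0, 0.0, 0.001, -0.0]
ft_force: [0.9, -0.2, -2.8]
width: 0.0625
finger_force: 66.9
```

```bash
python3 -m inch '[{"xyz":[0.0005,0,0.03],"twist":0},{"xyz":[0,0,0.026],"twist":0},{"xyz":[0,0,0.01],"twist":0},{"xyz":[0,0,0.004],"twist":0},{"xyz":[0,0,0],"twist":0}]'; python3 -m inch '[{"xyz":[0,0,0.0007],"twist":0},{"xyz":[0,0,0],"twist":0}]'
```

```text
time_s: 50.08
tcp_pos: [0.5125, 0.1812, 0.0862]
tool_rot: [1.0, 0.0, 0.001, -0.0]
ft_force: [-0.7, 0.4, -2.1]
width: 0.0622
finger_force: 67.0
time_s: 50.32
tcp_pos: [0.5126, 0.1812, 0.0859]
tool_rot: [1.0, 0.0, 0.001, -0.0]
ft_force: [-1.3, -0.4, 6.3]
width: 0.0627
finger_force: 67.8
```

Release, rise, and check everything from above.

```bash
python3 -m inch '[{"xyz":[0,0,0],"twist":0},{"xyz":[0,0,0],"twist":0},{"xyz":[0,0,0],"twist":0},{"xyz":[0,0,-0.02],"twist":0},{"xyz":[0,0,-0.05],"twist":0}]' 1
python3 -m inch '[{"xyz":[0,0,-0.05],"twist":0},{"xyz":[0,0,-0.05],"twist":0},{"xyz":[0,0,-0.05],"twist":0},{"xyz":[0,0.02,-0.02],"twist":0},{"xyz":[0,0,0],"twist":0}]'; python3 -m inch '[{"xyz":[0,0,0],"twist":0},{"xyz":[0,0,0],"twist":0},{"xyz":[0,0,0],"twist":0}]'
sed -i 's/w3.png/w4.png/; s/("t",.*)\]: top/("t",(.513,.1806)),("g",(.4653,.2845)),("p",(.579,.2738))]: top/' chk.py; sed -i 's/(\.472,-\.0024),\.042/(.472,-.0024),.042/' chk.py; python3 chk.py
python3 - <<'E'
from h import *
p,d=robot.camera("scene"); cv2.imwrite("pics/scene2.png",p[:,:,::-1])
E
```

```text
time_s: 50.95
tcp_pos: [0.5102, 0.1802, 0.1533]
tool_rot: [1.0, 0.001, -0.002, 0.001]
ft_force: [0.5, -0.1, 0.2]
width: 0.0854
finger_force: 0.0
time_s: 51.58
tcp_pos: [0.5127, 0.1595, 0.3258]
tool_rot: [1.0, -0.001, 0.002, 0.0]
ft_force: [-0.2, 0.2, -0.1]
width: 0.0855
finger_force: 0.0
time_s: 51.95
tcp_pos: [0.5113, 0.1613, 0.3234]
tool_rot: [1.0, 0.001, -0.001, 0.0]
ft_force: [-0.5, -0.5, -0.7]
width: 0.0853
finger_force: 0.0
logger 1858 [ 0.472  -0.0026] 0.0254
t 2859 [0.5124 0.1811] 0.032
g 2720 [0.4658 0.2847] 0.0324
p 3353 [0.5791 0.2743] 0.0321
[0.51138301 0.16123339 0.32364053]
```

View pics/scene2.png

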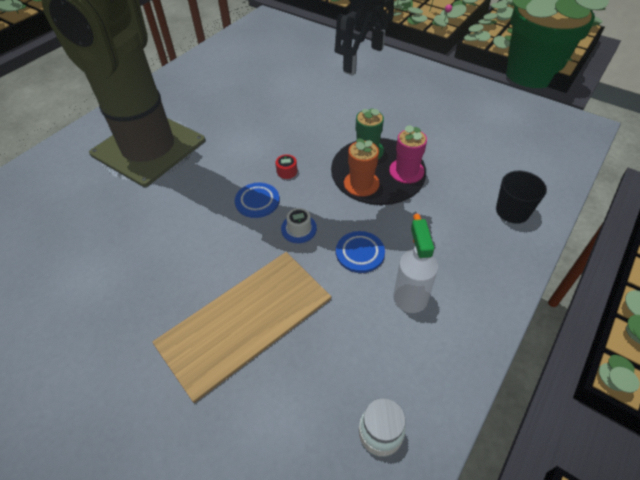

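The pots are upright on their own mats (362,168; 410,155; 370,128), all within about 1 mm of centre. The logger is on the small dock at (298,224), and the spray bottle has not moved.

```bash
python3 -c "
from cell import robot
print(robot.finish_job())"
```

```text
the job is handed in; nothing more can be done
None
```

The job is handed in: the logger is centred on the small blue dock and all three pots are upright on their own mats, each within about 1 mm of centre; the spray bottle was not touched, and it took about 52 s. No verdict came back from the judging.

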